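# Slide a loaded module tray into a test fixture

### The job

Slide the loaded tray sideways across the bench from its parking place onto the taped rectangle in front of the test fixture and let it rest there a moment, lying square; then push it straight into the fixture's slot until you feel it press firmly, with about 10 N, on the sprung contact block hidden inside, and leave it there. Do not ram the block (25 N is too much), do not lift or tip the tray, keep the three modules in their pockets and leave the other things on the bench where they are.

Things in the scene. Friction and masses are not known exactly. Their poses are not given: they have to be found in the camera images.
- tray: Flat aluminium tray, 90 mm along its x, 120 mm along its y, 20 mm high, about 0.5 kg with its load; origin at the centre of its underside, z up. Its vertical sides are plain faces to push against. Three modules lie in a row of pockets along its y. It starts left or right of the fixture, its x within 0.35 rad of world x; friction and mass vary.
- module0: Round black camera module with a steel rim, 33 mm across, 11 mm high, 25 g, loose in the -y end pocket of the tray; origin at the centre of its underside, which lies 6 mm above the tray's underside; its top is below the tray's top.
- module1: Round black camera module with a steel rim, 33 mm across, 11 mm high, 25 g, loose in the middle pocket of the tray; origin at the centre of its underside, which lies 6 mm above the tray's underside; its top is below the tray's top.
- module2: Round black camera module with a steel rim, 33 mm across, 11 mm high, 25 g, loose in the +y end pocket of the tray; origin at the centre of its underside, which lies 6 mm above the tray's underside; its top is below the tray's top.
- fixture: Test fixture fixed on the bench: a slot, floored by the bench, between two aluminium rails (126 mm apart inside, 26 mm high); flared lead-in plates stand out 27 mm before its mouth and open to about 155 mm. Origin: middle of the mouth, on the bench; +x points straight into the slot (away from the robot, within 0.1 rad of world x), y across, z up.
- roof_edge (a point): Middle of the front top edge of the black roof over the slot: 40 mm behind the mouth, 50 mm above the bench (the roof's underside is at 26 mm). From 80 mm behind the mouth two toggle clamps and a column rise to 250 mm. Axes as the fixture's.
- block_zone (a point): Point on the slot's floor 66 mm behind the mouth. The sprung contact block, part of the fixture and out of sight under the roof, has its face anywhere from 55 to 78 mm behind the mouth, set differently every time; 12 to 35 mm of the tray stays outside. It yields up to 10 mm, about 1.5 N per mm, then stops hard. Axes as the fixture's.
- tape_mark (a point): Centre of the taped rectangle (white corner marks on the bench, for the tray's 90 mm x 120 mm outline) in front of the fixture: 80 mm before the slot's mouth, on the fixture's x axis; axes as the fixture's, bench height.
- carton: Open white carton 100 x 85 x 50 mm, loose, on the other side of the fixture from the tray; origin at the centre of its underside. Leave alone.
- mouse: Black computer mouse about 75 x 60 x 32 mm on a round cork mat; origin under its middle. Leave alone.
- screwdriver: Screwdriver 160 mm long lying along its x; origin under its middle. Leave alone.
- pen_cup: White ceramic cup 70 mm across, 90 mm high; origin at the centre of its underside. Leave alone.
- spare_module: One more round module, 33 mm across, 11 mm high, lying on the bench; origin at the centre of its underside. Leave alone.
- adapter: Black power adapter block 70 x 45 x 30 mm; origin at the centre of its underside. Leave alone.
There are look-alikes about, which are no part of the job. Of the things that look like the tray, the middle-sized one is meant.

How it is judged:
By the outcome, as a careful person would: the job done as asked, in the order asked, and still so for the second after the job is handed in, with the robot touching nothing.
It also fails if it takes over 72 s, if anything falls off the work surface, if the arm or the gripper's body presses on something with over 40 N, if the wrist force passes 120 N, or if a joint passes its speed limit or range.

### The arm

A 6-joint arm with a two-finger parallel gripper is mounted at the origin on the work surface. World frame = base frame: x ahead of the robot, y to its left, z up, the work surface at z = 0. Lengths are in m, angles in degrees, forces in N, time in s.
With the tool pointing down it reaches from about 0.35 to 0.875 m from the base axis. Payload 4.2 kg.
Tool frame: the origin (TCP) lies midway between the tips of the shut fingers; the grasp point (between the pads) lies 19 mm behind it; z points along the fingers, y is the line along which they close (so a half turn about z gives the same grasp; the last joint's range is limited). The gripper opens to 87 mm and grips with 3 to 60 N. Pads are 19 mm wide; open, the fingers measure 117 mm over their backs; the gripper's body (75 mm by 190 mm) begins 51 mm behind the grasp point.
Start: joints at [-48.61, 22.042, 0.453, 0, -68.411, -14.817], TCP at [0.28, -0.559, 0.223] pointing down, gripper open.
Joint ranges: [-179.83, 179.83], [-69.29, 118.12], [-61.27, 80.66], [-181.25, 117.63], [-171.15, -9.14], [-177.46, 177.46]. Speed limits (degrees/s): [159.86, 159.86, 180, 180, 180, 180].

### API

Orientations are given as a 3x3 rotation matrix whose columns are the frame's x, y, z axes.
In Python, from station import * gives the robot as it stands.
- The arm moves only by the tool move_arm, never from a script. Its argument "targets" is text: rows parted by semicolons, each of 4 numbers parted by spaces: the shift along the world's x, y, z in units of 25 mm (1.0 is 25 mm), then the turn about the world's z in units of 5 degrees (1.0 is 5 degrees). In form: tx ty tz spin; .... A call has 1 to 10 rows; each row shifts and turns the commanded pose from where the row before left it; what a row does not reach is not made up. A row lasts 1/12 s, in which the tool goes at most 41.7 mm and 7.16 degrees, less where a joint would pass 70% of its speed; a pose out of reach is approached as far as the arm can. A call is refused whole if a number of a shift passes 1 or a number of a turn 1, either way. A call with a gripper value outside its range is refused whole. "gripper" is the finger opening in mm, from 0 to 87, set as the call begins (left out, the last holds). The fingers move at their own pace and stop on an object; the grip force is fixed at half the most. Time passes only in rows, so rows that do not move let the fingers close. It gives the time, the measured TCP pose, the force, the opening and the grip force at its end, in the units of the state.
- sense(): the state, without advancing time (a new reading comes with each control period).
- capture(name): name is "scene" or "top" or "wrist"; returns a dict with "image" (400x640x3 uint8, blue, green, red), "fx", "fy", "cx", "cy" (pixels), "world_from_camera" (4x4, takes a point from camera to world coordinates); the wrist camera has in their place "hand_eye" (4x4, takes a point from camera to tool coordinates, whose origin is the TCP and whose axes are the flange's). Camera axes: x right, y up, looking along -z (the intrinsics and any distortion apply to the point x, -y, -z); pixel columns grow to the right and rows downward; lengths in m; the calibration is good to about 2 mm. A picture is of the moment at which its call begins: read the wrist's pose just before it. There is no depth.
- finish_job(): hands the job in; it is judged then, once.
The state is a dict: "time_s": time; "joints": joint angles; "joint_velocities": joint speeds; "effort": joint torques, N m; "tcp_pos": TCP position; "ee_rot": TCP orientation; "wrist_force": force on the tool from outside, world axes, zero at the start; "moment": the same for the moment, N m; "gripper_width": opening from 0.0 (shut) to 1.0 (fully open); "gripper_force": force on a finger pad.
Only numpy, scipy, OpenCV 4.12 (cv2) and the standard library are available. Lean on these libraries where they do the work, as an engineer would, in place of code of your own. Each camera call takes 0.05 s, during which the arm holds its last target. There are 200 camera calls.

## Working session

There is one attempt and no reset: what is moved stays moved. The work goes in short steps, Python scripts to look and compute and a tool call to move; the robot and the scene stay as the last step left them, time stands still between calls to the robot, and variables do not carry over. Pictures are saved under pics/ and viewed, at most 10 in all, crops included, and the job is handed in when it is done.

Besides the shell and the picture viewer there is one more tool, called after "Call:" in YAML: its name, and indented under it one key for each argument. move_arm: Moves the arm, as the interface text tells. Its arguments: {"type":"object","properties":{"targets":{"type":"string"},"gripper":{"type":"number"}},"required":["targets"]}

```bash
mkdir -p pics; cat > h.py <<'E'
from station import *
import numpy as np, cv2
def snap(n,f):
    c=capture(n); cv2.imwrite('pics/'+f,c['image']); np.save('pics/'+f[:-4]+'.npy',c,allow_pickle=True); return c
def load(f): return np.load('pics/'+f+'.npy',allow_pickle=True).item()
def ray(c,u,v,z):
    T=np.array(c['world_from_camera']); d=T[:3,:3]@np.array([(u-c['cx'])/c['fx'],-(v-c['cy'])/c['fy'],-1]); o=T[:3,3]
    return o+d*(z-o[2])/d[2]
def proj(c,p):
    T=np.linalg.inv(np.array(c['world_from_camera'])); q=T[:3,:3]@np.array(p)+T[:3,3]
    return c['cx']+c['fx']*q[0]/-q[2], c['cy']-c['fy']*q[1]/-q[2]
E
python3 - <<'E'
from h import *
for n in('top','scene'):
    c=snap(n,n+'0.png'); print({k:v for k,v in c.items() if k!='image'})
s=sense(); print(s)
E
```

```text
{'fx': 395.8700373536234, 'fy': 395.8700373536234, 'cx': 315.19876149575146, 'cy': 197.74223139440957, 'world_from_camera': array([[ 0.01150785,  0.9879298 , -0.15447419,  0.36357137],
       [-0.99989943,  0.01264976,  0.00641132,  0.01519667],
       [ 0.008288  ,  0.15438488,  0.98797602,  1.04151621],
       [ 0.        ,  0.        ,  0.        ,  1.        ]])}
{'fx': 376.63605178922535, 'fy': 376.63605178922535, 'cx': 316.64678375805215, 'cy': 198.52076152917334, 'world_from_camera': array([[-0.58274653, -0.54459952,  0.60317315,  1.08116325],
       [ 0.81258811, -0.39994506,  0.42396287,  0.39447028],
       [ 0.01034615,  0.73719422,  0.67560169,  0.71518857],
       [ 0.        ,  0.        ,  0.        ,  1.        ]])}
{'time_s': 0.1, 'joints': array([-4.86089347e+01,  2.20858695e+01,  3.88996883e-01, -2.46855987e-02,
       -6.84108917e+01, -1.48171631e+01]), 'joint_velocities': array([-0.02905904,  0.00384783,  0.08526161,  0.24108156, -0.04308026,
        0.0127918 ]), 'effort': array([-9.02272968e-04, -3.91689813e+01,  1.87936646e+01,  4.23192099e+00,
        1.34773643e-02, -7.23399307e-05]), 'tcp_pos': array([ 0.27938102, -0.55849315,  0.22158523]), 'ee_rot': array([[-8.94429126e-01, -4.47208731e-01, -9.43030712e-04],
       [-4.47209715e-01,  8.94427561e-01,  1.67589723e-03],
       [ 9.39967875e-05,  1.92070379e-03, -9.99998151e-01]]), 'wrist_force': array([ 0.47918275, -0.36437324,  0.85908176]), 'moment': array([ 0.04035341,  0.01176424, -0.00836331]), 'gripper_force': 0.0, 'gripper_width': 1.000684914231549}
```

View pics/top0.png

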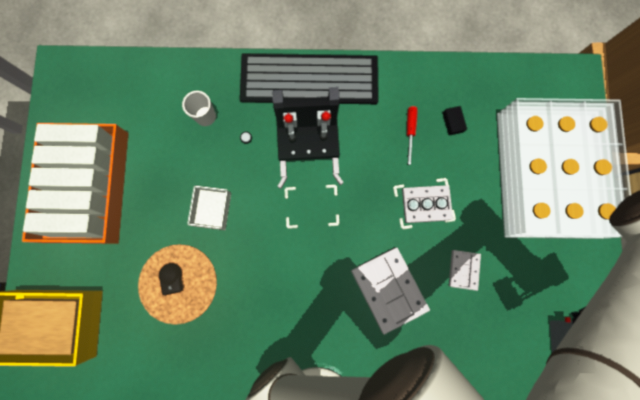

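View pics/scene0.png

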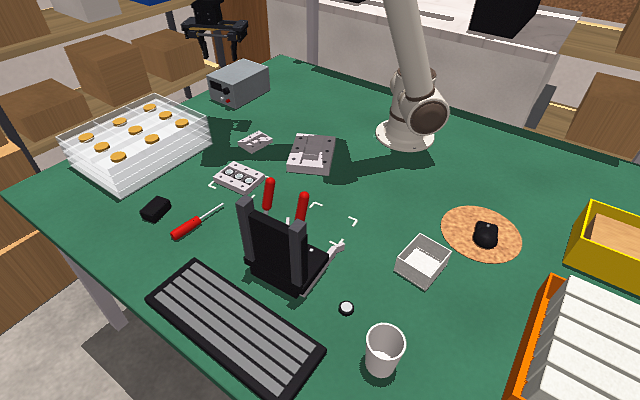

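The top view shows the middle-sized loaded tray at about (428,203), with decoy marks around it. The target tape marks are at (312,207), the fixture mouth at about (310,170) and the decoy trays at (390,290) and (465,270). I'll zoom in to measure.

```bash
python3 - <<'E'
from h import *
c=load('top0'); im=c['image']
cv2.imwrite('pics/crop.png',cv2.resize(im[90:240,265:465],None,fx=4,fy=4,interpolation=cv2.INTER_CUBIC))
hsv=cv2.cvtColor(im,cv2.COLOR_BGR2HSV)
m=((hsv[...,1]<70)&(hsv[...,2]>100)).astype(np.uint8)
# tray
n,l,st,ce=cv2.connectedComponentsWithStats(m)
for i in range(1,n):
    x,y,w,h,a=st[i]
    if 265<ce[i][0]<470 and 150<ce[i][1]<240 and a>3: print(i,st[i],ce[i].round(1), ray(c,*ce[i],0).round(4))
E
```

```text
27 [322 149   4   4  14] [323.7 150.5] [ 0.6565 -0.0132  0.    ]
28 [291 151   4   4  13] [292.6 152.4] [0.65   0.0711 0.    ]
29 [307 150   4   4  14] [308.5 151.3] [0.6537 0.0281 0.    ]
31 [332 158  11  27 166] [336.3 170.1] [ 0.6026 -0.0474  0.    ]
32 [277 161  10  27 168] [282.4 173.5] [0.5912 0.0972 0.    ]
37 [ 393  178   63   45 1815] [427.1 202.5] [ 0.5174 -0.2897  0.    ]
41 [326 184  12  12  72] [333. 188.] [ 0.5533 -0.0388  0.    ]
43 [284 186  12  13  71] [287.9 190.9] [0.5441 0.0816 0.    ]
51 [328 214  12  12  73] [335.  221.1] [ 0.4647 -0.0446  0.    ]
53 [286 217  12  12  73] [289.9 224. ] [0.4555 0.0743 0.    ]
55 [399 218  14  12  75] [404.  224.5] [ 0.458  -0.2269  0.    ]
```

View pics/crop.png

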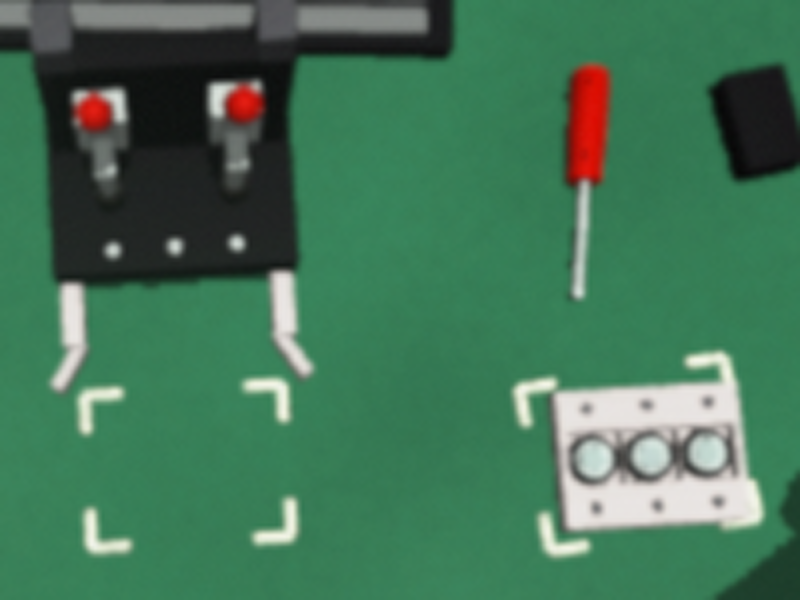

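The crop shows the tray's top corners at about (553,393), (737,383), (748,522) and (566,530) in crop pixels. The target marks are four clean L shapes, and the flared plates open towards them.

```bash
cat >> h.py <<'E'
def traymask(im,lo=(395,175),hi=(465,230)):
    b=im.astype(int); m=np.zeros(im.shape[:2],np.uint8)
    # tray: pinkish (R>=G), tape: yellowish G>R-ish
    m[((b[...,2]-b[...,1])>0)&(b[...,2]>100)]=1
    return m
def fitrect(c,m,z,roi):
    k=np.zeros_like(m); k[roi[1]:roi[3],roi[0]:roi[2]]=1; m=m*k
    m=cv2.morphologyEx(m,cv2.MORPH_OPEN,np.ones((3,3)))
    n,l,st,ce=cv2.connectedComponentsWithStats(m); i=1+np.argmax(st[1:,4])
    cs,_=cv2.findContours((l==i).astype(np.uint8),cv2.RETR_EXTERNAL,cv2.CHAIN_APPROX_NONE)
    p=np.array([ray(c,u,v,z)[:2] for u,v in cs[0][:,0]])
    r=cv2.minAreaRect((p*1000).astype(np.float32)); return r,st[i]
E
python3 - <<'E'
from h import *
c=load('top0')
P=np.array([ray(c,265+(u)/4-.375,90+v/4-.375,.02)[:2] for u,v in [(553,393),(737,383),(748,522),(566,530)]])
print(P.round(4),P.mean(0)); d=np.roll(P,-1,0)-P; print(np.hypot(*d.T), np.degrees(np.arctan2(d[:,1],d[:,0])))
print(c['image'][200,400:408],c['image'][218:230,404])
print(fitrect(c,traymask(c['image']),.02,(380,165,470,240)))
s=sense()
E
```

```text
[[ 0.5525 -0.2214]
 [ 0.5607 -0.3429]
 [ 0.469  -0.3463]
 [ 0.4623 -0.2278]] [ 0.51114206 -0.28461766]
[0.12173208 0.09179469 0.11866962 0.09035115] [ -86.10562468 -177.8657245    93.21813615    4.05371834]
[[ 86 124  54]
 [ 83 121  54]
 [ 78 108  59]
 [ 86  98  84]
 [142 147 151]
 [199 203 209]
 [211 216 222]
 [187 191 197]] [[ 83 110  65]
 [ 82 111  63]
 [ 83 111  62]
 [ 82 112  63]
 [ 86 118  66]
 [ 99 135  77]
 [107 145  87]
 [140 173 135]
 [200 225 212]
 [220 236 232]
 [184 209 195]
 [124 157 116]]
(((511.24761962890625, -283.9757385253906), (86.70375061035156, 120.62725830078125), 3.8805959224700928), array([ 403,  187,   49,   35, 1134], dtype=int32))
```

Call:
move_arm:
  targets: "0.5 1 0 1;0.9 1 0 1;1 1 0 1;1 1 0 1;1 1 0 1;1 1 0 1;1 1 0 1;1 0.3 0 1;1 0 0 1;1 0 0 1"
  gripper: 50

```text
time_s: 0.93
tcp_pos: [0.5157, -0.3752, 0.2225]
ee_rot: [[-0.226, -0.974, -0.0], [-0.974, 0.226, 0.0], [-0.0, 0.001, -1.0]]
wrist_force: [1.2, -0.5, -0.6]
gripper_width: 0.578
gripper_force: 0.0
```

Call:
move_arm:
  targets: "0.1 0 -0.9 0.9;0 0 -1 0.9;0 0 -1 0.9;0 0 -1 0.8;0 0 -1 0;0 0 -1 0;0 0 -1 0;0 0 -0.5 0;0 0 0 0;0 0 0 0"

```text
time_s: 1.77
tcp_pos: [0.5166, -0.3763, 0.0367]
ee_rot: [[0.071, -0.997, -0.002], [-0.997, -0.071, 0.001], [-0.001, 0.002, -1.0]]
wrist_force: [-0.2, -0.6, -0.3]
gripper_width: 0.576
gripper_force: 0.0
```

Call:
move_arm:
  targets: "0 0 -0.5 0;0 0 -0.5 0;0 0 -0.1 0;0 0.2 0 0;0 0.2 0 0;0 0.2 0 0;0 0.1 0 0;0 0.1 0 0;0 0.1 0 0;0 0 0 0"

```text
time_s: 2.6
tcp_pos: [0.5175, -0.3537, 0.0105]
ee_rot: [[0.072, -0.997, 0.001], [-0.997, -0.072, -0.0], [0.0, -0.001, -1.0]]
wrist_force: [-0.2, 0.0, 0.1]
gripper_width: 0.573
gripper_force: 0.0
```

```bash
python3 - <<'E'
from h import *
c=snap('wrist','w1.png'); c=snap('scene','s1.png')
a=cv2.imread('pics/w1.png');cv2.imwrite('pics/a.png',np.hstack([cv2.resize(a,(480,300)),cv2.resize(c['image'][90:240,150:310],(320,300))]))
s=sense();print(s['wrist_force'],s['tcp_pos'])
E
```

```text
[-0.35970592  0.11996236  0.09296529] [ 0.5171319  -0.35377094  0.01018635]
```

View pics/a.png

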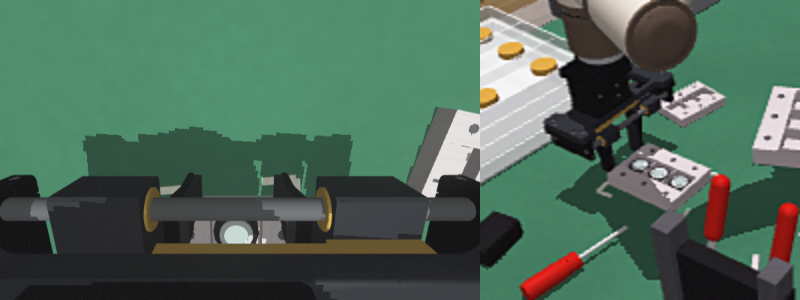

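The wrist and scene views show both fingers lowered behind the tray's -y face, centred on it. I'll start the push.

Call:
move_arm:
  targets: "0 0.1 0 0;0 0.1 0 0;0 0.15 0 0;0 0.2 0 0;-0.01 0.25 0 0;-0.01 0.3 0 0;-0.01 0.3 0 0;-0.01 0.3 0 0;-0.01 0.3 0 0;-0.01 0.3 0 0"

```text
time_s: 3.53
tcp_pos: [0.5156, -0.2955, 0.0101]
ee_rot: [[0.071, -0.997, -0.0], [-0.997, -0.071, 0.0], [-0.0, 0.0, -1.0]]
wrist_force: [-0.0, -1.7, 1.5]
gripper_width: 0.573
gripper_force: 1.1
```

Call:
move_arm:
  targets: "-0.01 0.3 0 0;-0.01 0.3 0 0;-0.01 0.3 0 0;-0.01 0.3 0 0;-0.01 0.3 0 0;-0.01 0.3 0 0;-0.01 0.3 0 0;-0.01 0.2 0 0;-0.01 0.15 0 0;0 0.1 0 0"

```text
time_s: 4.37
tcp_pos: [0.5133, -0.2322, 0.0101]
ee_rot: [[0.071, -0.997, -0.0], [-0.997, -0.071, 0.0], [-0.0, 0.0, -1.0]]
wrist_force: [-0.6, -2.4, 1.6]
gripper_width: 0.573
gripper_force: 1.2
```

```bash
python3 - <<'E'
from h import *
c=snap('top','t2.png'); s=sense();print(s['wrist_force'],s['tcp_pos'])
u,v=proj(c,[s['tcp_pos'][0]-.003,s['tcp_pos'][1]+.07,.02]);print(u,v)
print(fitrect(c,traymask(c['image']),.02,(int(u-60),int(v-40),int(u+45),int(v+40))))
cv2.imwrite('pics/t2c.png',cv2.resize(c['image'][120:240,265:425],None,fx=4,fy=4,interpolation=cv2.INTER_CUBIC))
E
```

```text
[-0.56126139  0.62350577 -0.28069696] [ 0.51315064 -0.2318807   0.00998785]
380.45337512509747 203.54287633333493
(((536.2923583984375, -155.23907470703125), (164.67739868164062, 250.06219482421875), 0.77688068151474), array([ 330,  163,   95,   63, 4203], dtype=int32))
```

View pics/t2c.png

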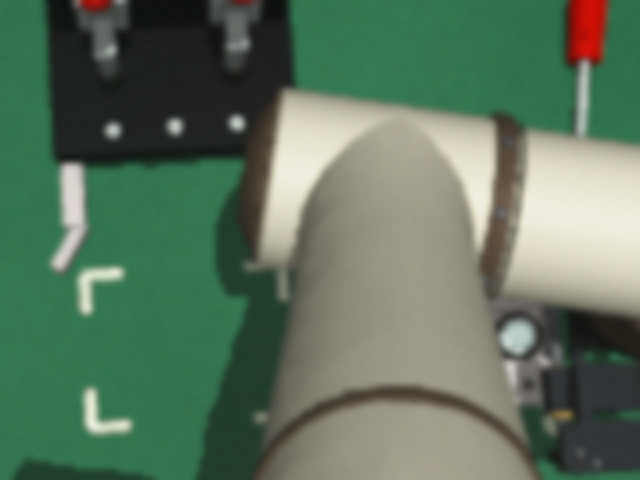

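The arm hides the tray from the top camera; only one module shows, at about (517,335) in the crop. The target marks are clear ahead. I'll carry on by TCP and check with the scene camera.

Call:
move_arm:
  targets: "0 0.1 0 0;0 0.2 0 0;-0.01 0.3 0 0;-0.01 0.3 0 0;-0.01 0.3 0 0;-0.01 0.3 0 0;-0.01 0.3 0 0;-0.01 0.3 0 0;-0.01 0.3 0 0;-0.01 0.3 0 0"

```text
time_s: 5.25
tcp_pos: [0.5111, -0.1643, 0.0099]
ee_rot: [[0.071, -0.997, -0.0], [-0.997, -0.071, 0.0], [-0.0, 0.0, -1.0]]
wrist_force: [-0.2, -1.7, -0.4]
gripper_width: 0.571
gripper_force: 0.8
```

Call:
move_arm:
  targets: "-0.01 0.3 0 0;-0.01 0.3 0 0;-0.01 0.3 0 0;-0.01 0.3 0 0;-0.01 0.3 0 0;-0.01 0.3 0 0;-0.01 0.3 0 0;-0.01 0.3 0 0;0 0.3 0 0;0 0.3 0 0.05"

```text
time_s: 6.08
tcp_pos: [0.5093, -0.0895, 0.01]
ee_rot: [[0.076, -0.997, -0.0], [-0.997, -0.076, -0.0], [0.0, 0.0, -1.0]]
wrist_force: [0.3, -1.4, -1.4]
gripper_width: 0.573
gripper_force: 0.8
```

Call:
move_arm:
  targets: "0 0.3 0 0;0 0.25 0 0;0 0.2 0 0;0 0.1 0 0;0 0.05 0 0;0 0 0 0"

```text
time_s: 6.58
tcp_pos: [0.5096, -0.0673, 0.0101]
ee_rot: [[0.076, -0.997, 0.0], [-0.997, -0.076, 0.0], [-0.0, -0.0, -1.0]]
wrist_force: [0.2, -1.0, -0.4]
gripper_width: 0.577
gripper_force: 0.0
```

```bash
python3 - <<'E'
from h import *
c=snap('scene','s3.png'); s=sense();print(s['wrist_force'],s['tcp_pos'])
cv2.imwrite('pics/s3c.png',cv2.resize(c['image'][120:320,200:400],(800,600)[::-1] if 0 else (600,600),interpolation=cv2.INTER_CUBIC))
E
```

```text
[ 0.29473243 -0.87170359  0.47116282] [ 0.5095834  -0.06750333  0.01013955]
```

View pics/s3c.png

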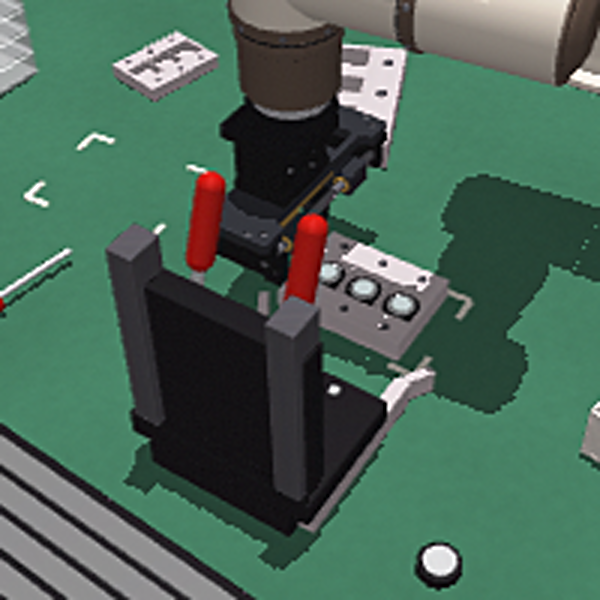

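The scene view shows the tray lying square, about 15 mm short of the left-hand tape marks (crop (465,300) and (410,370)). I'll make the last push, back off, and clear the view.

Call:
move_arm:
  targets: "0 0.1 0 0;0 0.15 0 0;0 0.15 0 0;0 0.1 0 0;0 0.08 0 0;0 0.05 0 0;0 0 0 0;0 -0.2 0 0;0 -0.4 0 0;0 -0.4 0 0"

```text
time_s: 7.47
tcp_pos: [0.5094, -0.0775, 0.01]
ee_rot: [[0.076, -0.997, 0.0], [-0.997, -0.076, 0.0], [-0.0, -0.0, -1.0]]
wrist_force: [-0.2, 0.5, -0.2]
gripper_width: 0.574
gripper_force: 0.0
```

Call:
move_arm:
  targets: "0 0 0.5 0;0 0 1 0;0 0 1 0;0 -0.5 1 -0.5;0 -0.9 0.9 -1;0 -1 0.5 -1;0 -1 0 -1;0 -1 0 -1;0 -1 0 -1;0 -1 0 -1"

```text
time_s: 8.3
tcp_pos: [0.5087, -0.2391, 0.1326]
ee_rot: [[-0.477, -0.879, 0.0], [-0.879, 0.477, 0.0], [-0.0, -0.0, -1.0]]
wrist_force: [1.1, 0.5, 0.2]
gripper_width: 0.574
gripper_force: 0.0
```

Call:
move_arm:
  targets: "-0.5 -1 0 -1;-0.6 -1 0 -1;-0.6 -1 0 -1;-0.6 -1 0 -1;-0.6 0 0 -1;-0.6 0 0 -1;0 0 0 -1;0 0 0 -1;0 0 0 -1;0 0 0 -1"

```text
time_s: 9.13
tcp_pos: [0.4209, -0.3379, 0.1324]
ee_rot: [[-0.98, -0.199, -0.0], [-0.199, 0.98, 0.0], [0.0, 0.0, -1.0]]
wrist_force: [-0.1, -0.3, -0.2]
gripper_width: 0.575
gripper_force: 0.0
```

```bash
python3 - <<'E'
from h import *
c=snap('top','t4.png'); s=sense();print(s['tcp_pos'],s['ee_rot'].round(3))
print(fitrect(c,traymask(c['image']),.02,(270,175,350,240)))
cv2.imwrite('pics/t4c.png',cv2.resize(c['image'][140:240,260:380],None,fx=6,fy=6,interpolation=cv2.INTER_CUBIC))
E
```

```text
[ 0.42094312 -0.33774825  0.13240006] [[-0.981 -0.196 -0.   ]
 [-0.196  0.981  0.   ]
 [ 0.     0.    -1.   ]]
(((480.2469482421875, 18.01998519897461), (40.28334045410156, 115.73048400878906), 4.528539180755615), array([289, 206,  46,  17, 559], dtype=int32))
```

View pics/t4c.png

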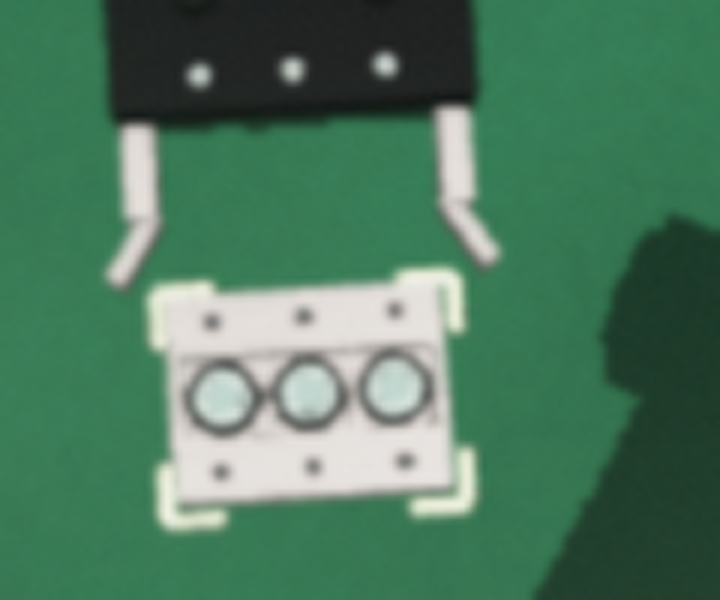

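The tray lies inside the four tape marks and square to them, at crop (168,293) to (452,500). I'll measure it exactly.

```bash
python3 - <<'E'
from h import *
c=load('t4')
P=np.array([ray(c,260+(u+.5)/6-.5,140+(v+.5)/6-.5,.02)[:2] for u,v in [(166,297),(438,286),(453,487),(178,502)]])
print(P.mean(0),[np.degrees(np.arctan2(*(P[1]-P[2])[::-1])),np.degrees(np.arctan2(*(P[0]-P[3])[::-1])),np.degrees(np.arctan2(*(P[0]-P[1])[::-1]))-90,np.degrees(np.arctan2(*(P[3]-P[2])[::-1]))-90])
# fixture axis: rails outer edge at plate/rail, top z=.026 ; screws on roof z=.05
S=[ray(c,260+(u+.5)/6-.5,140+(v+.5)/6-.5,.05)[:2] for u,v in [(200,75),(386,65)]];print('screws mid',np.mean(S,0),np.degrees(np.arctan2(*(S[0]-S[1])[::-1]))-90)
R=[ray(c,260+(u+.5)/6-.5,140+(v+.5)/6-.5,.026)[:2] for u,v in [(158,215),(441,202)]];print('mouth',R,np.mean(R,0),np.linalg.norm(R[0]-R[1]))
E
```

```text
[0.50410167 0.01913934] [np.float64(4.47424705217481), np.float64(4.578354435739604), np.float64(3.0984392436362356), np.float64(3.83425707798429)]
screws mid [0.63987546 0.0276455 ] 3.9650305392656975
mouth [array([0.58052251, 0.0859427 ]), array([ 0.58796688, -0.03755145])] [0.58424469 0.02419563] 0.12371832196917527
```

Call:
move_arm:
  targets: "0 0.5 0 -0.5;0.1 1 0 -0.5;0.05 1 0 -0.4;0 1 0 0;0 1 0 0;0 1 0 0;0 1 0 0;0 1 0 0;0 1 0 0;0 1 0 0"
  gripper: 65

```text
time_s: 10.02
tcp_pos: [0.4253, -0.099, 0.1326]
ee_rot: [[-0.996, -0.085, 0.0], [-0.085, 0.996, 0.0], [-0.0, 0.0, -1.0]]
wrist_force: [0.6, 0.6, 0.0]
gripper_width: 0.747
gripper_force: 0.0
```

Call:
move_arm:
  targets: "0 1 0 0;0 1 0 0;0 1 0 0;0 1 0 0;0 0.5 -0.2 0;0 0 -0.8 0;0 0 -1 0;0 0 -1 0;0 0 -1 0;0 0 0 0"

```text
time_s: 10.85
tcp_pos: [0.4225, 0.0113, 0.029]
ee_rot: [[-0.996, -0.084, -0.009], [-0.084, 0.996, -0.003], [0.009, -0.002, -1.0]]
wrist_force: [-0.4, -0.2, 0.7]
gripper_width: 0.744
gripper_force: 0.0
```

```bash
python3 - <<'E'
from h import *
s=sense();print(s['tcp_pos'],np.degrees(np.arctan2(s['ee_rot'][1,1],s['ee_rot'][0,1]))-90,s['wrist_force'])
E
```

```text
[0.42247238 0.01134385 0.02904402] 4.813614368863014 [-0.38786753 -0.2044507   0.73263435]
```

Call:
move_arm:
  targets: "0 0.03 -0.4 -0.06;0 0.02 -0.36 -0.06;0 0 0 0;0.2 0.015 0 0;0.2 0.015 0 0;0.2 0.015 0 0;0.1 0.01 0 0;0.1 0.01 0 0;0.1 0 0 0;0 0 0 0"

```text
time_s: 11.68
tcp_pos: [0.4488, 0.0161, 0.0137]
ee_rot: [[-0.997, -0.074, 0.001], [-0.074, 0.997, 0.0], [-0.001, 0.0, -1.0]]
wrist_force: [0.3, -0.4, -0.1]
gripper_width: 0.744
gripper_force: 0.0
```

```bash
python3 - <<'E'
from h import *
s=sense();p=s['tcp_pos'];print(p,np.degrees(np.arctan2(s['ee_rot'][1,1],s['ee_rot'][0,1]))-90,s['wrist_force'])
d=p[:2]-[.504,.0183];a=np.radians(4.2);print('along',d@[np.cos(a),np.sin(a)],'lat',d@[-np.sin(a),np.cos(a)])
E
```

```text
[0.44875362 0.01605222 0.01371086] 4.231157523591179 [ 0.26568934 -0.43563032 -0.12746965]
along -0.05526263669118745 lat 0.001804396813299974
```

Call:
move_arm:
  targets: "0.05 0 -0.1 0;0.1 0.007 -0.05 0;0.15 0.011 0 0;0.2 0.015 0 0;0.2 0.015 0 0;0.2 0.015 0 0;0.2 0.015 0 0;0.2 0.015 0 0;0.2 0.015 0 0;0.2 0.015 0 0"

```text
time_s: 12.52
tcp_pos: [0.4906, 0.0188, 0.0097]
ee_rot: [[-0.997, -0.073, -0.001], [-0.073, 0.997, -0.0], [0.001, -0.0, -1.0]]
wrist_force: [-2.2, -0.7, -0.4]
gripper_width: 0.745
gripper_force: 1.0
```

Call:
move_arm:
  targets: "0.2 0.015 0 0;0.2 0.015 0 0;0.2 0.015 0 0;0.2 0.015 0 0;0.2 0.015 0 0;0.15 0.011 0 0;0.15 0.011 0 0;0.1 0.007 0 0;0.1 0.007 0 0;0.1 0.007 0 0"

```text
time_s: 13.35
tcp_pos: [0.5308, 0.022, 0.0098]
ee_rot: [[-0.997, -0.074, 0.0], [-0.074, 0.997, 0.0], [-0.0, 0.0, -1.0]]
wrist_force: [-1.4, 0.1, -0.6]
gripper_width: 0.748
gripper_force: 1.1
```

```bash
python3 - <<'E'
from h import *
s=sense();p=s['tcp_pos'];print(p,np.degrees(np.arctan2(s['ee_rot'][1,1],s['ee_rot'][0,1]))-90,s['wrist_force'],s['moment'])
d=p[:2]-[.504,.0183];a=np.radians(4.2);print('along',d@[np.cos(a),np.sin(a)],'lat',d@[-np.sin(a),np.cos(a)])
c=snap('scene','s5.png');cv2.imwrite('pics/s5c.png',cv2.resize(c['image'][120:320,200:400],(600,600),interpolation=cv2.INTER_CUBIC))
E
```

```text
[0.53078549 0.02201152 0.00983676] 4.225793592014298 [-1.43664018  0.07807461 -0.55302075] [-0.25274534  0.60857058 -0.02807281]
along 0.026985378538412794 lat 0.001739834559892676
```

View pics/s5c.png

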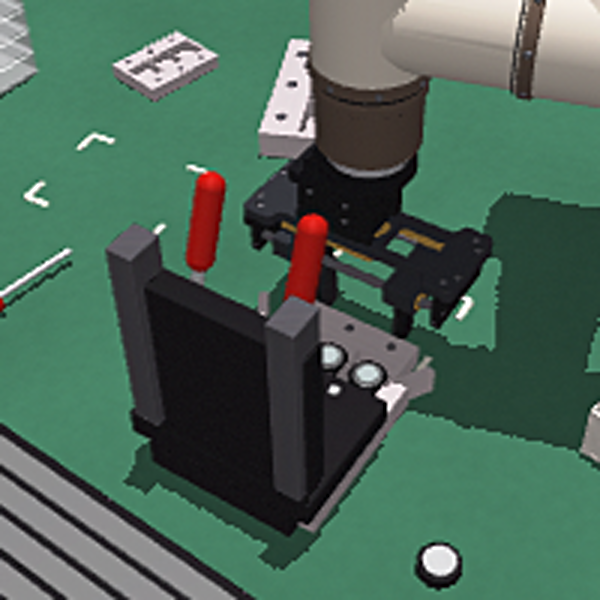

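The scene view shows the tray well inside the slot with its modules seated (crop (330,355) and (368,375)), and force is still only sliding friction. Next I'll press forward in small steps.

Call:
move_arm:
  targets: "0.04 0.003 0 0;0.04 0.003 0 0;0.04 0.003 0 0;0.04 0.003 0 0;0.04 0.003 0 0;0.04 0.003 0 0;0.04 0.003 0 0;0.04 0.003 0 0;0.04 0.003 0 0"

```text
time_s: 14.15
tcp_pos: [0.5397, 0.0227, 0.0099]
ee_rot: [[-0.997, -0.074, 0.0], [-0.074, 0.997, 0.0], [-0.0, 0.0, -1.0]]
wrist_force: [-1.9, 0.7, 1.2]
gripper_width: 0.748
gripper_force: 1.3
```

Call:
move_arm:
  targets: "0.04 0.003 0 0;0.04 0.003 0 0;0.04 0.003 0 0;0.04 0.003 0 0;0.04 0.003 0 0;0.04 0.003 0 0"

```text
time_s: 14.65
tcp_pos: [0.5457, 0.0231, 0.0098]
ee_rot: [[-0.997, -0.074, 0.0], [-0.074, 0.997, 0.0], [-0.0, 0.0, -1.0]]
wrist_force: [-2.9, -0.4, 1.1]
gripper_width: 0.747
gripper_force: 1.3
```

Call:
move_arm:
  targets: "0.04 0.003 0 0;0.04 0.003 0 0;0.04 0.003 0 0;0.04 0.003 0 0"

```text
time_s: 14.98
tcp_pos: [0.5485, 0.0232, 0.0095]
ee_rot: [[-0.997, -0.073, -0.003], [-0.073, 0.997, -0.001], [0.003, -0.0, -1.0]]
wrist_force: [-4.9, -0.3, 3.0]
gripper_width: 0.746
gripper_force: 2.8
```

Call:
move_arm:
  targets: "0.04 0.003 0 0;0.04 0.003 0 0;0.04 0.003 0 0;0 0 0 0;0 0 0 0"

```text
time_s: 15.4
tcp_pos: [0.5499, 0.0231, 0.0092]
ee_rot: [[-0.997, -0.073, -0.006], [-0.073, 0.997, -0.001], [0.006, -0.001, -1.0]]
wrist_force: [-7.7, 1.0, 3.5]
gripper_width: 0.746
gripper_force: 3.7
```

Call:
move_arm:
  targets: "0.04 0.003 0 0;0.04 0.003 0 0;0.02 0 0 0;0 0 0 0;0 0 0 0"

```text
time_s: 15.82
tcp_pos: [0.5509, 0.023, 0.0089]
ee_rot: [[-0.997, -0.073, -0.009], [-0.073, 0.997, -0.002], [0.009, -0.001, -1.0]]
wrist_force: [-9.8, 0.8, 4.8]
gripper_width: 0.744
gripper_force: 4.9
```

Call:
move_arm:
  targets: "0.04 0.003 0.02 0;0.04 0.003 0.02 0;0.02 0 0 0;0 0 0 0;0 0 0 0"

```text
time_s: 16.23
tcp_pos: [0.5522, 0.023, 0.009]
ee_rot: [[-0.997, -0.073, -0.011], [-0.073, 0.997, -0.002], [0.012, -0.001, -1.0]]
wrist_force: [-10.0, 1.9, 1.8]
gripper_width: 0.746
gripper_force: 5.1
```

Call:
move_arm:
  targets: "0.04 0.003 0 0;0.04 0.003 0 0;0.01 0 0 0;0 0 0 0;0 0 0 0;0 0 0 0"

```text
time_s: 16.73
tcp_pos: [0.5532, 0.023, 0.009]
ee_rot: [[-0.997, -0.073, -0.014], [-0.073, 0.997, -0.003], [0.014, -0.002, -1.0]]
wrist_force: [-13.4, 2.8, 5.2]
gripper_width: 0.751
gripper_force: 6.4
```

```bash
python3 - <<'E'
from h import *
f=[]
for i in range(4):
    snap('scene','s6.png'); s=sense(); f.append(s['wrist_force'])
print(np.array(f).round(1),s['tcp_pos'])
E
```

```text
[[-12.2   3.2   5.2]
 [-12.7   2.8   4.8]
 [-12.9   2.5   4.8]
 [-13.5   3.3   4.6]] [0.55318706 0.02301277 0.00901125]
```

Call:
move_arm:
  targets: "-0.03 -0.002 0 0;-0.03 -0.002 0 0;-0.03 -0.002 0 0;-0.03 -0.002 0 0;-0.03 -0.002 0 0;-0.03 -0.002 0 0;-0.03 -0.002 0 0;-0.03 -0.002 0 0;-0.03 -0.002 0 0;-0.03 -0.002 0 0"

```text
time_s: 17.77
tcp_pos: [0.5503, 0.0231, 0.0095]
ee_rot: [[-0.997, -0.073, -0.004], [-0.073, 0.997, -0.001], [0.005, -0.001, -1.0]]
wrist_force: [-4.3, 0.2, -3.0]
gripper_width: 0.748
gripper_force: 2.2
```

Call:
move_arm:
  targets: "-0.03 -0.002 0 0;-0.03 -0.002 0 0;-0.03 -0.002 0 0;-0.03 -0.002 0 0;-0.03 -0.002 0 0;-0.03 -0.002 0 0;-0.03 -0.002 0 0;-0.04 -0.003 0 0;-0.05 -0.004 0 0;-0.1 -0.007 0 0"

```text
time_s: 18.6
tcp_pos: [0.5441, 0.0234, 0.0116]
ee_rot: [[-0.997, -0.074, 0.004], [-0.074, 0.997, 0.001], [-0.004, 0.001, -1.0]]
wrist_force: [0.9, 0.3, -0.5]
gripper_width: 0.743
gripper_force: 0.0
```

Call:
move_arm:
  targets: "-0.2 -0.015 0 0;-0.3 -0.02 0 0;-0.4 -0.03 0 0;-0.4 -0.03 0 0;-0.3 0 0.2 0;0 0 0.6 0;0 0 1 0;0 0 1 0;0 -0.5 1 0;0 -1 1 0"

```text
time_s: 19.43
tcp_pos: [0.5019, -0.016, 0.1325]
ee_rot: [[-0.997, -0.077, 0.001], [-0.077, 0.997, 0.0], [-0.001, 0.0, -1.0]]
wrist_force: [1.0, 0.1, -0.1]
gripper_width: 0.747
gripper_force: 0.0
```

Call:
move_arm:
  targets: "0 -1 0 0;0 -1 0 0;0 -1 0 0;0 -1 0 0;0 -1 0 0;0 -1 0 0;0 -1 0 0;0 -1 0 0;0 -1 0 0;0 -1 0 0"

```text
time_s: 20.27
tcp_pos: [0.5015, -0.2679, 0.1312]
ee_rot: [[-0.997, -0.074, 0.0], [-0.074, 0.997, 0.0], [-0.0, 0.0, -1.0]]
wrist_force: [0.4, -0.5, 0.8]
gripper_width: 0.747
gripper_force: 0.0
```

```bash
python3 - <<'E'
from h import *
c=snap('top','t7.png'); s=sense();print(s['tcp_pos'],s['wrist_force'])
cv2.imwrite('pics/t7c.png',cv2.resize(c['image'][130:230,260:380],None,fx=6,fy=6,interpolation=cv2.INTER_CUBIC))
E
```

```text
[ 0.50184665 -0.27122028  0.13112836] [ 1.98421709 -2.24564592  1.08229924]
```

View pics/t7c.png

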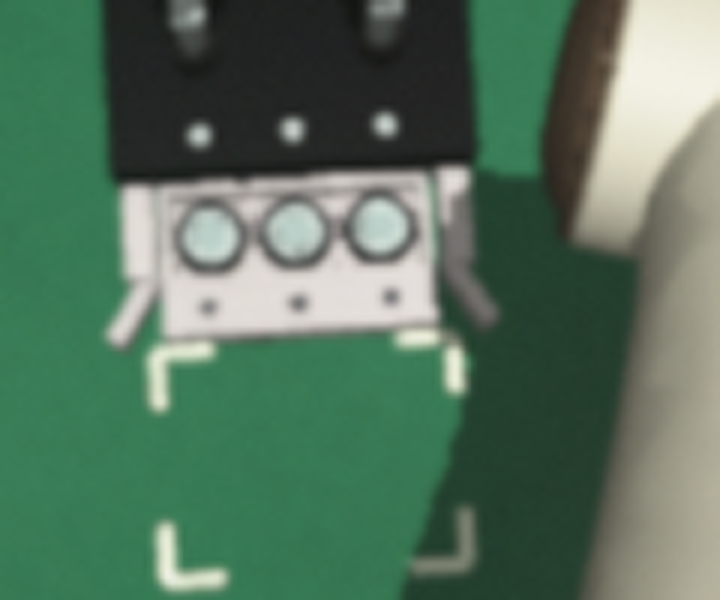

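```bash
python3 - <<'E'
from h import *
c=load('t7'); a=np.radians(4.2)
for u,v in [(165,338),(300,333),(438,326)]:
    d=ray(c,260+(u+.5)/6-.5,130+(v+.5)/6-.5,.02)[:2]-[.504,.0183]; print('back edge before mouth mm',80-1000*(d@[np.cos(a),np.sin(a)]))
print(finish_job())
E
```

```text
back edge before mouth mm 25.687365440108614
back edge before mouth mm 27.019622023028184
back edge before mouth mm 27.544077066214953
the job is handed in; nothing more can be done
None
```

I slid the tray onto the tape mark, let it rest there square, and pushed it into the slot. It pressed the contact block with an estimated 10 N (12–13 N measured at the wrist, less sliding friction). It sprang back about 5 mm as the arm withdrew and now sits about 27 mm outside the mouth with its modules seated. The job is handed in, but I haven't seen the verdict.

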